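# Spray-fix a rack of smears and hold it over the open dish to drain

### The arm

A 7-joint arm with a two-finger parallel gripper is mounted at the origin on a cart in front of the work surface, level with it; the furniture and walls round the work are solid. World frame = base frame: x ahead of the robot, y to its left, z up, the work surface at z = 0. Lengths are in m, angles in rad, forces in N, time in s.
With the tool pointing down it reaches from about 0.425 to 1.025 m from the base axis. Payload 9.4 kg.
Tool frame: the origin (TCP) lies at the very end of the fingers, on their centre line; the grasp point (between the pads) lies 19 mm behind it; z points along the fingers, y is the line along which they close (so a half turn about z gives the same grasp; the last joint's range is limited). The gripper opens to 93 mm and grips with 3 to 60 N. Pads are 15 mm wide; open, the fingers measure 128 mm over their backs; the gripper's body (75 mm by 188 mm) begins 65 mm behind the grasp point.
Start: joints at [1.134, 0.599, -0.003, 1.599, 0.002, 0.943, -0.08], TCP at [0.255, -0.679, 0.219] pointing down, gripper open.
Joint ranges: [-2.57, 2.57], [-0.35, 1.97], [-1.29, 1.29], [0.11, 2.56], [-1.05, 4.19], [0.11, 1.86], [-2.63, 2.63]. Speed limits (rad/s): [2.22, 2.22, 3.01, 3.01, 3.14, 3.14, 3.14].

### API

Orientations are given as a rotation vector (axis times angle).
In Python, from cell import env gives the robot as it stands.
- The arm moves only by the tool apply_moves, never from a script. Its arguments are lists of equal length, an entry for each row: "travel": the shift along the tool's x, y, z in cm, a list of three; "angular": the turn, a rotation vector about the tool's x, y, z in degrees, a list of three; "hand": the opening in per cent of the stroke, from 0 (shut) to 100 (fully open). In form: {"travel": [[dx, dy, dz], ...], "angular": [[wx, wy, wz], ...], "hand": [hand, ...]}. A call has exactly 10 rows; each row is the pose to reach, as a shift and turn from the pose commanded when the call began, along the tool's axes at that moment; what a row does not reach only later rows make up. A row lasts 1/10 s, in which the tool goes at most 50 mm and 8.59 degrees, less where a joint would pass 70% of its speed; a pose out of reach is approached as far as the arm can. A call with a gripper value outside its range is refused whole. The fingers move at their own pace and stop on an object; "grip_force" is the grip in N (left out, the last holds). Time passes only in rows, so rows that repeat a pose let the fingers close, or fill a call up. It gives the time, the measured TCP pose, the force, the opening and the grip force at its end, in the units of the state.
- env.read_state(): the state, without advancing time (a new reading comes with each control period).
- env.camera(name): name is "scene" or "top" or "wrist"; returns a dict with "color" (400x640x3 uint8, red, green, blue), "camera_matrix" (3x3 intrinsics, pixels), "origin" and "attitude" of the camera in the world; the wrist camera has in their place "tool_from_camera" (4x4, takes a point from camera to tool coordinates, whose origin is the TCP and whose axes are the flange's). Camera axes: x right, y up, looking along -z (the intrinsics and any distortion apply to the point x, -y, -z); pixel columns grow to the right and rows downward; lengths in m; the calibration is good to about 2 mm. A picture is of the moment at which its call begins: read the wrist's pose just before it. There is no depth.
- env.sign_off(): hands the job in; it is judged then, once.
The state is a dict: "time": time; "joint_positions": joint angles; "dq": joint speeds; "effort": joint torques, N m; "position": TCP position; "ee_rot": TCP orientation; "contact_force": force on the tool from outside, world axes, zero at the start; "ft_torque": the same for the moment, N m; "width": opening from 0.0 (shut) to 1.0 (fully open); "gripper_force": force on a finger pad.
Only numpy, scipy, OpenCV 4.12 (cv2) and the standard library are available. Lean on these libraries where they do the work, as an engineer would, in place of code of your own. Each camera call takes 0.05 s, during which the arm holds its last target. There are 200 camera calls.

### The job

Fix the smears: with the slide rack still standing on the drip tray, press the pump nozzle of the fixative bottle fully down and let it spring back up. Then lift the rack by its handle and carry it upright across to the open dish, without knocking the covered dish or the brown stain bottle in between. Finish still holding it there to drain: centred over the open dish and square with it, its underside about a centimetre above the rim, never touching the dish.

Things in the scene. Friction and masses are not known exactly. Their poses are not given: they have to be found in the camera images.
- slide_rack: Grey staining rack full of glass slides, loose, about 0.16 kg, on the floor of the drip tray (2 mm above the worktop), nearer the robot than the pump bottle. Basket 56 mm (its x) by 86 mm (its y) by 31 mm high; a steel bail rises from its ends (y = +-43 mm) to a straight black grip over the middle. Origin: centre of the underside, z up. The same either way round.
- rack_grip (a point): Centre of the rack's black grip, 102 mm above the rack's underside. The grip is a bar along the rack's y, 46 mm long, 10 mm thick (rack x) and 14 mm high, with free space 55 mm deep under it; pinch it from above across its thickness, closing along the rack's x.
- nozzle (a joint): How far the pump nozzle is pressed down: 0 up, 0.008 m fully down. Spring: it starts to move at about 1.7 N, and full travel takes about 6 N.
- nozzle_top (a point): Centre of the top of the white pump nozzle, a round cap 24 mm across on the white fixative bottle, about 167 mm above the worktop. It moves with the nozzle. The bottle is 47 mm across, fixed in a round steel stand 64 mm across in the far half of the drip tray; press straight down with the closed fingertips.
- fixative_bottle: The fixed pump bottle with its stand. Origin: centre of the underside of the stand, 2 mm above the worktop. Its nozzle stub points along its +y, towards the rack, and ends 16.5 mm from the axis.
- drip_tray: Cream shallow tray, fixed, 96 mm (its x) by 212 mm (its y) by 12 mm high, floor 2 mm thick. Origin: centre of the underside. The rack stands at about y = +55 mm, the bottle at y = -70 mm. It stands at the left or the right of the covered dish, the open dish at the other side. The tall analyser begins right of the work, at about world y = -0.33.
- open_dish: White plastic staining dish without lid, empty, fixed to the worktop: outside 84 mm (its x) by 114 mm (its y), 60 mm high, walls 4 mm, so the mouth is 76 by 106 mm; a 34 mm wide lug at each end reaches 9.5 mm beyond the end wall, 8 mm below the rim. Origin: centre of the underside, z up. The same either way round.
- dish_mouth (a point): Centre of the open dish's mouth, level with its rim, 60 mm above the worktop. Axes as the open dish: y along the long side. The rack goes with its y along this y, either way round.
- covered_dish: Another dish of the same form with its lid on, loose, 0.7 kg: 94 mm (its x) by 133 mm (its y, with the lugs), 81 mm high with the knob of the lid. It stands between the drip tray and the open dish and is left alone. Origin: centre of the underside.
- stain_bottle: Brown glass bottle with black cap, loose, 48 mm across, 105 mm high, standing behind the covered dish; left alone. Origin: centre of the underside.
There are look-alikes about, which are no part of the job. What is shaped like the fixative_bottle but yellow is not meant.

How it is judged:
By the outcome, as a careful person would: the job done as asked, in the order asked, and still so for the second after the job is handed in, while the arm keeps its last pose, push and grip.
It also fails if it takes over 58 s, if anything falls off the work surface, if the arm or the gripper's body presses on something with over 40 N, if the wrist force passes 120 N, or if a joint passes its speed limit or range.

## Working session

There is one attempt and no reset: what is moved stays moved. The work goes in short steps, Python scripts to look and compute and a tool call to move; the robot and the scene stay as the last step left them, time stands still between calls to the robot, and variables do not carry over. Pictures are saved under pics/ and viewed, at most 10 in all, crops included, and the job is handed in when it is done.

Besides the shell and the picture viewer there is one more tool, called after ">>>" by a JSON object that holds its "method" and its "body". apply_moves: Moves the arm, as the interface text tells. Its arguments: {"type":"object","properties":{"travel":{"type":"array"},"angular":{"type":"array"},"hand":{"type":"array"},"grip_force":{"type":"number"}},"required":["travel","angular","hand"]}

```bash
mkdir -p pics; ls; python3 - <<'E'
from cell import env
import cv2,numpy as np,pickle
s=env.read_state();print(s)
d={}
for n in("scene","top"):
    c=env.camera(n);d[n]=c;cv2.imwrite(f"pics/{n}0.png",c["color"][:,:,::-1])
    print(n,{k:np.round(v,4).tolist() for k,v in c.items() if k!="color"}, c.keys())
pickle.dump(d,open("c0.pkl","wb"))
E
```

```text
pics
{'time': 0.0, 'joint_positions': array([ 1.13431627,  0.6001568 , -0.00256636,  1.6000989 ,  0.00180916,
        0.94288338, -0.07980324]), 'dq': array([ 2.44968760e-04, -1.15979381e-03,  1.18509100e-04, -8.15437223e-05,
       -1.18104851e-03,  1.09408433e-03, -3.73862016e-04]), 'effort': array([-1.10033794e-03, -7.65064216e+01,  1.49637401e+00, -2.52348572e+01,
       -5.24642318e-02,  1.69272412e-02,  1.58290495e-04]), 'position': array([ 0.25507969, -0.67814294,  0.21774781]), 'ee_rot': array([-3.08941052e+00, -5.61954792e-01,  6.42395978e-04]), 'contact_force': array([-0.2034258 ,  0.15558313, -0.57325993]), 'ft_torque': array([-0.0447243 , -0.01096033, -0.01329687]), 'gripper_force': 0.0, 'width': 1.0007972754524646}
scene {'camera_matrix': [[407.8284, 0.0, 320.3911], [0.0, 407.8284, 195.0274], [0.0, 0.0, 1.0]], 'origin': [-0.0755, -0.452, 0.519], 'attitude': [1.0197, -0.5418, -0.9177]} dict_keys(['color', 'camera_matrix', 'origin', 'attitude'])
top {'camera_matrix': [[455.5021, 0.0, 318.1155], [0.0, 455.5021, 198.7008], [0.0, 0.0, 1.0]], 'origin': [0.3836, -0.0451, 0.9751], 'attitude': [0.1709, -0.1218, -1.5906]} dict_keys(['color', 'camera_matrix', 'origin', 'attitude'])
```

View pics/scene0.png

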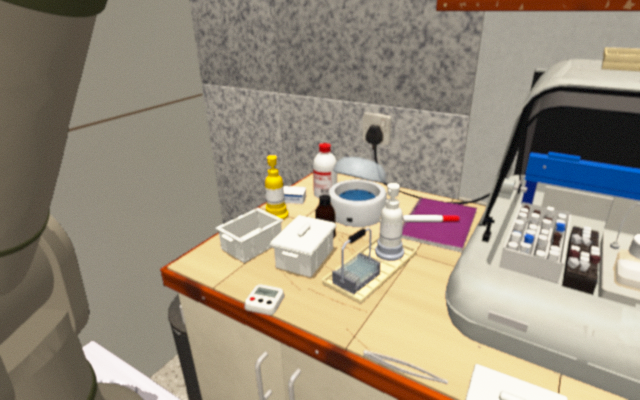

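View pics/top0.png

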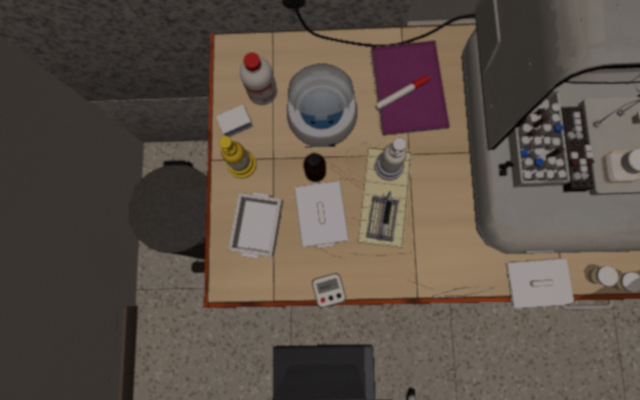

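The scene view shows the white pump bottle (392,235), grey rack (357,270), covered dish (305,247), brown bottle (325,208) and open dish (250,235). In the top view they are at (392,158), (382,218), (321,214), (315,166) and (256,225).
Pump-bottle candidates in the top view: the white one (392,158) on the cream tray, and the yellow one (238,158), which the task excludes. The red-capped bottle (257,78) has no pump. I'll confirm with a crop.

```bash
cat > h.py <<'E'
import numpy as np,cv2,pickle
from scipy.spatial.transform import Rotation as R
def ray(c,px):
    K=c["camera_matrix"]; px=np.atleast_2d(px).astype(float)
    v=np.c_[(px[:,0]-K[0,2])/K[0,0],-(px[:,1]-K[1,2])/K[1,1],-np.ones(len(px))]
    if "attitude" in c: return np.array(c["origin"]),R.from_rotvec(c["attitude"]).apply(v)
    T=c["T"]; return T[:3,3],v@T[:3,:3].T
def plane(c,px,z):
    o,d=ray(c,px); return o+d*((z-o[2])/d[:,2])[:,None]
def proj(c,P):
    K=c["camera_matrix"];P=np.atleast_2d(P)
    if "attitude" in c: q=R.from_rotvec(c["attitude"]).inv().apply(P-c["origin"])
    else: q=(P-c["T"][:3,3])@c["T"][:3,:3]
    return np.c_[K[0,2]-K[0,0]*q[:,0]/q[:,2],K[1,2]+K[1,1]*q[:,1]/q[:,2]]
def wrist(env):
    s=env.read_state();c=env.camera("wrist");T=np.eye(4);T[:3,:3]=R.from_rotvec(s["ee_rot"]).as_matrix();T[:3,3]=s["position"]
    c["T"]=T@np.array(c["tool_from_camera"]);return s,c
E
python3 - <<'E'
from h import *
d=pickle.load(open("c0.pkl","rb"));t=d["top"];s=d["scene"]
im=t["color"][130:270,220:420,::-1]
cv2.imwrite("pics/crop1.png",cv2.resize(im,None,fx=4,fy=4,interpolation=cv2.INTER_CUBIC))
im=s["color"][170:300,210:430,::-1]
cv2.imwrite("pics/crop2.png",cv2.resize(im,None,fx=3.6,fy=3.6,interpolation=cv2.INTER_CUBIC))
E
```

```text
(no output)
```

View pics/crop1.png

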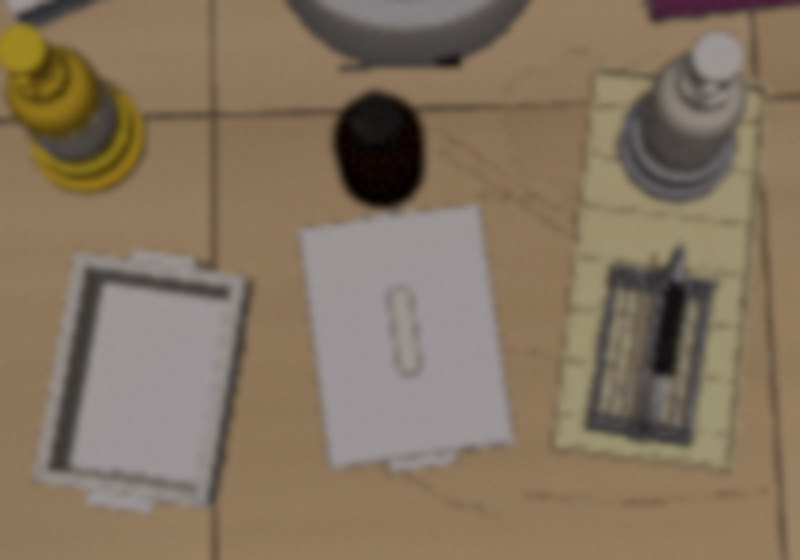

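View pics/crop2.png

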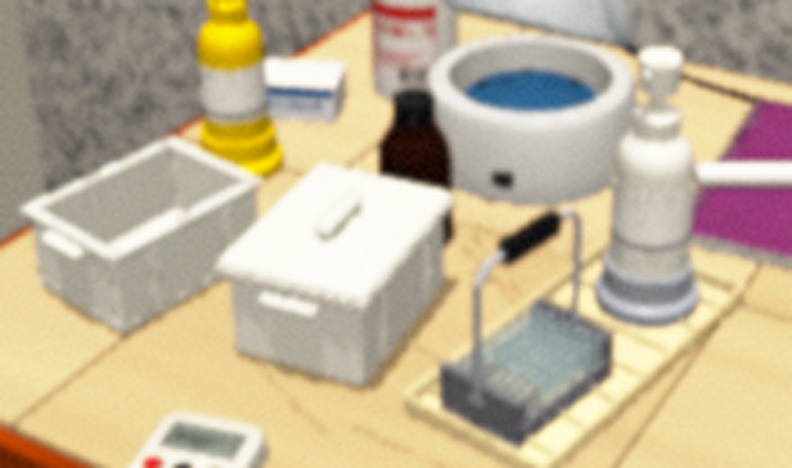

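The crops confirm that the white pump bottle stands in the steel stand on the cream tray beside the rack, so it is the one meant. In the top crop, its cap is at (718,57), the grip at (669,330), the open dish's rim corners run from (78,255) to (212,503), and the lid is centred at about (405,335).

```bash
python3 - <<'E'
from h import *
d=pickle.load(open("c0.pkl","rb"));t=d["top"]
f=lambda a:np.array(a)/4+[219.6,129.6]
def quad(n,a,z):
    p=plane(t,f(a),z)[:,:2]; c=p.mean(0); v=(p[0]+p[1]-p[2]-p[3])/2; w=(p[1]+p[2]-p[0]-p[3])/2
    print(n,c.round(4),"long",np.linalg.norm(v).round(4),np.degrees(np.arctan2(v[1],v[0])).round(1),"short",np.linalg.norm(w).round(4),np.degrees(np.arctan2(w[1],w[0])).round(1))
print("noz",plane(t,f([718,57]),.167))
print("grip",plane(t,f([[669,330],[674,287],[663,373]]),.108))
print("cap",plane(t,f([378,120]),.105))
quad("dish",[(78,255),(248,280),(212,503),(36,483)],.06)
quad("tray",[(596,70),(764,90),(730,468),(555,448)],.012)
quad("rack",[(612,265),(715,280),(690,443),(588,430)],.033)
quad("cov",[(300,230),(478,206),(512,440),(332,467)],.068)
quad("noz",[(718,57)]*4,.167)
s=d["scene"]
# two-view triangulation nozzle, grip
def tri(a,b):
    o1,d1=ray(t,a);o2,d2=ray(s,b);d1=d1[0];d2=d2[0]
    k=np.linalg.lstsq(np.c_[d1,-d2],o2-o1,rcond=None)[0];p,q=o1+k[0]*d1,o2+k[1]*d2
    print((p+q)/2,p-q)
g=lambda a:np.array(a)/3.6+[209.6,169.6]
tri(f([718,57]),g([661,56])); tri(f([669,330]),g([531,237]))
E
```

```text
noz [[ 0.6341496  -0.17249193  0.167     ]]
grip [[ 0.51713891 -0.1510249   0.108     ]
 [ 0.53800123 -0.15445889  0.108     ]
 [ 0.49646729 -0.14714516  0.108     ]]
cap [[ 0.62640778 -0.01346451  0.105     ]]
dish [0.5066 0.1102] long 0.1166 -9.6 short 0.0895 -98.9
tray [ 0.567  -0.1604] long 0.2077 -8.3 short 0.0919 -98.4
rack [ 0.5164 -0.1504] long 0.0872 -11.1 short 0.0534 -99.4
cov [ 0.5247 -0.0236] long 0.1212 6.6 short 0.0911 -83.4
noz [ 0.6341 -0.1725] long 0.0 0.0 short 0.0 0.0
[ 0.6355363  -0.17365404  0.16387641] [-0.00070658  0.00127317 -0.00041976]
[ 0.51872951 -0.15263855  0.10099334] [-0.00097269  0.00147502 -0.00032997]
```

```bash
python3 - <<'E'
from h import *
from cell import env
s=env.read_state();print(R.from_rotvec(s["ee_rot"]).as_matrix().round(3))
c=env.camera("wrist");print(c["camera_matrix"],c["tool_from_camera"])
E
```

```text
[[ 0.936  0.352 -0.001]
 [ 0.352 -0.936  0.001]
 [-0.    -0.001 -1.   ]]
[[360.22034184   0.         315.59007269]
 [  0.         360.22034184 198.38663521]
 [  0.           0.           1.        ]] [[ 1.27116352e-04  9.71354551e-01  2.37634847e-01  6.54952888e-02]
 [ 9.99999820e-01 -2.62899831e-04  5.39704591e-04 -6.13117289e-04]
 [ 5.86718672e-04  2.37634736e-01 -9.71354409e-01 -1.65308397e-01]
 [ 0.00000000e+00  0.00000000e+00  0.00000000e+00  1.00000000e+00]]
```

>>> {"method": "apply_moves", "body": {"travel": [[2.5, -4.4, -2], [5, -8.8, -4], [7.4, -13.2, -5], [9.8, -17.6, -5], [12.3, -22, -5], [14.8, -26.5, -5], [18.5, -29.4, -5], [22.2, -32.2, -5], [26, -35, -5], [29.7, -37.9, -5]], "angular": [[0, 0, 0], [0, 0, 0], [0, 0, 4], [0, 0, 8], [0, 0, 12], [0, 0, 16], [0, 0, 20], [0, 0, 24], [0, 0, 28], [0, 0, 30.6]], "hand": [0, 0, 0, 0, 0, 0, 0, 0, 0, 0]}}

```text
time: 1.15
position: [0.4005, -0.2174, 0.2689]
ee_rot: [3.129, -0.278, 0.001]
contact_force: [0.5, -0.8, 0.2]
width: 0.189
gripper_force: 0.0
```

>>> {"method": "apply_moves", "body": {"travel": [[3.5, -1.8, 0], [7, -3.6, 0], [10.5, -5.5, 0], [13.9, -7.3, 0], [13.9, -7.3, 0], [13.9, -7.3, 0], [13.9, -7.3, 0], [13.9, -7.3, 0], [13.9, -7.3, 0], [13.9, -7.3, 0]], "angular": [[0, 0, 0], [0, 0, 0], [0, 0, 0], [0, 0, 0], [0, 0, 0], [0, 0, 0], [0, 0, 0], [0, 0, 0], [0, 0, 0], [0, 0, 0]], "hand": [0, 0, 0, 0, 0, 0, 0, 0, 0, 0]}}

```text
time: 2.15
position: [0.5489, -0.1719, 0.2689]
ee_rot: [3.129, -0.275, 0.0]
contact_force: [-0.1, 1.1, -0.4]
width: 0.005
gripper_force: 0.0
```

```bash
python3 - <<'E'
from h import *
from cell import env
s,c=wrist(env);pickle.dump((s,c),open("w1.pkl","wb"));print(s["position"],s["width"])
cv2.imwrite("pics/w1.png",c["color"][:,:,::-1])
print(proj(c,[[.635,-.173,.167],[.518,-.151,.108],[.5066,.1102,.06]]).round(0))
E
```

```text
[ 0.5488911  -0.17189029  0.26890199] 0.005100423530578695
[[297.  81.]
 [300. 218.]
 [ 73. 255.]]
```

View pics/w1.png

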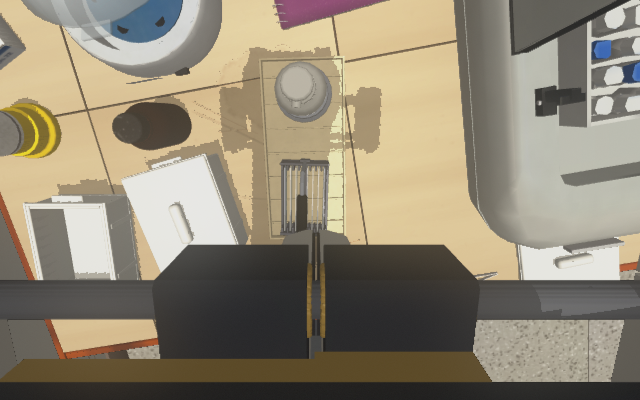

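The wrist view shows the white nozzle at about (297,82), where my projection put it, and the black grip at (302,212). Next is an enlarged crop.

```bash
python3 - <<'E'
from h import *
s,c=pickle.load(open("w1.pkl","rb"))
a=cv2.resize(c["color"][50:245,250:350,::-1],None,fx=3,fy=3,interpolation=cv2.INTER_CUBIC)
b=cv2.resize(c["color"][145:300,15:255,::-1],None,fx=2,fy=2,interpolation=cv2.INTER_CUBIC)
o=np.zeros((585,790,3),np.uint8);o[:585,:300]=a;o[:310,310:790]=b
cv2.imwrite("pics/w1c.png",o)
E
```

```text
(no output)
```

View pics/w1c.png

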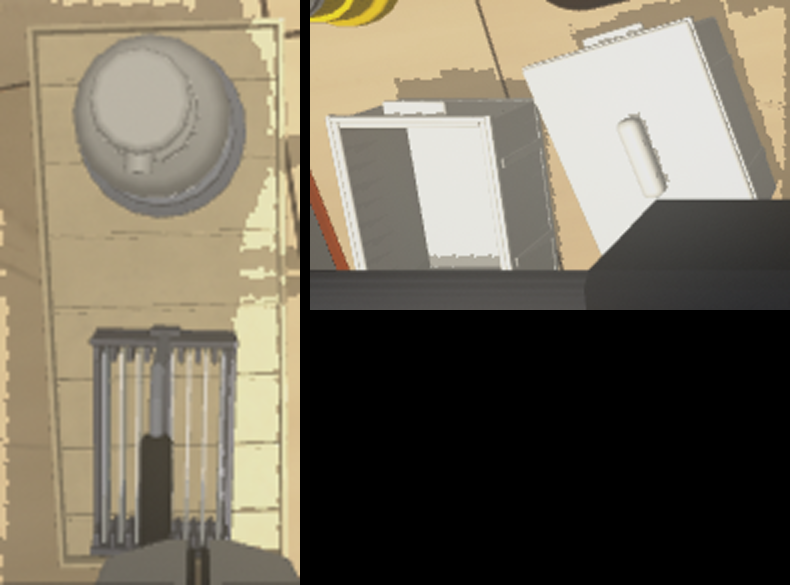

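The crop shows the nozzle cap centred at (139,98), the grip's far end at (155,436), and the dish's far rim from (328,117) to (492,117).

```bash
python3 - <<'E'
from h import *
s,c=pickle.load(open("w1.pkl","rb"))
A=lambda a:np.atleast_2d(a)/3+[249.67,49.67]
B=lambda a:(np.atleast_2d(a)-[310,0])/2+[14.75,144.75]
print("noz",plane(c,A([139,98]),.167))
def ang(n,P):
    v=P[1]-P[0];print(n,P[:,:2].round(4).tolist(),np.degrees(np.arctan2(v[1],v[0])).round(1),np.linalg.norm(v).round(4))
ang("trayL",plane(c,A([[66,560],[29,32]]),.012))
ang("trayR",plane(c,A([[280,540],[284,22]]),.012))
ang("rackfar",plane(c,A([[92,346],[238,344]]),.033))
ang("gripR",plane(c,A([[171,540],[171,436]]),.111))
ang("gripL",plane(c,A([[139,540],[141,436]]),.111))
ang("dishfar",plane(c,B([[328,117],[492,117]]),.06))
ang("dishL",plane(c,B([[356,268],[328,117]]),.06))
ang("dishR",plane(c,B([[510,268],[492,117]]),.06))
E
```

```text
noz [[ 0.63445928 -0.17221298  0.167     ]]
trayL [[0.4733, -0.1026], [0.6766, -0.1307]] -7.9 0.2053
trayR [[0.4665, -0.1909], [0.6637, -0.2236]] -9.4 0.2
rackfar [[0.5613, -0.1332], [0.5526, -0.1871]] -99.2 0.0546
gripR [[0.5068, -0.1552], [0.5399, -0.1612]] -10.4 0.0336
gripL [[0.5086, -0.1453], [0.5415, -0.1522]] -11.8 0.0336
dishfar [[0.5722, 0.1427], [0.5569, 0.0561]] -100.0 0.088
dishL [[0.4855, 0.1592], [0.5722, 0.1427]] -10.8 0.0882
dishR [[0.4704, 0.0734], [0.5569, 0.0561]] -11.3 0.0882
```

>>> {"method": "apply_moves", "body": {"travel": [[4, -0.7, 0], [8.4, -1.45, 0], [8.4, -1.45, 2], [8.4, -1.45, 5], [8.4, -1.45, 8], [8.4, -1.45, 9.2], [8.4, -1.45, 9.2], [8.4, -1.45, 9.2], [8.4, -1.45, 9.2], [8.4, -1.45, 9.2]], "angular": [[0, 0, 0], [0, 0, 0], [0, 0, 0], [0, 0, 0], [0, 0, 0], [0, 0, 0], [0, 0, 0], [0, 0, 0], [0, 0, 0], [0, 0, 0]], "hand": [0, 0, 0, 0, 0, 0, 0, 0, 0, 0]}}

```text
time: 3.2
position: [0.6353, -0.172, 0.1781]
ee_rot: [3.129, -0.274, 0.003]
contact_force: [-0.4, -0.1, -0.1]
width: 0.009
gripper_force: 0.0
```

```bash
python3 - <<'E'
from h import *
from cell import env
s=env.read_state();print(s["position"],s["ee_rot"],s["contact_force"])
s,c=wrist(env);cv2.imwrite("pics/w2.png",c["color"][:,:,::-1])
print(proj(c,[[.6345,-.1723,.167],s["position"]]))
E
```

```text
[ 0.6352518  -0.17195289  0.17807881] [ 3.12937828 -0.27361186  0.00347938] [-0.44446567 -0.11063999 -0.08814667]
[[317.86110537 240.77352595]
 [317.03499948 247.39349034]]
```

View pics/w2.png

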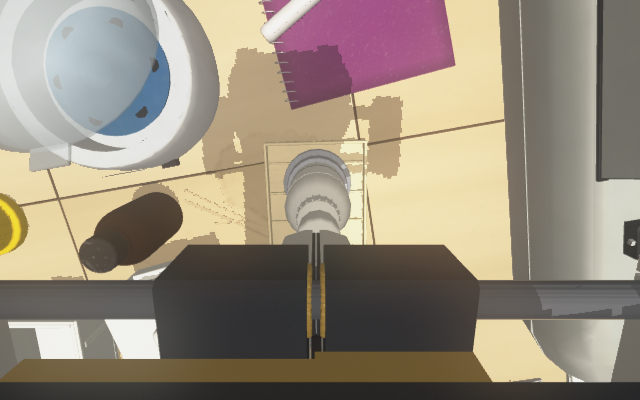

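The closed fingertips (317,247) sit over the cap, which is centred at about column 318. I'll press now.

>>> {"method": "apply_moves", "body": {"travel": [[0, 0, 0.5], [0, 0, 0.9], [0, 0, 1.1], [0, 0, 1.3], [0, 0, 1.5], [0, 0, 1.7], [0, 0, 1.9], [0, 0, 2.0], [0, 0, 2.0], [0, 0, 2.0]], "angular": [[0, 0, 0], [0, 0, 0], [0, 0, 0], [0, 0, 0], [0, 0, 0], [0, 0, 0], [0, 0, 0], [0, 0, 0], [0, 0, 0], [0, 0, 0]], "hand": [0, 0, 0, 0, 0, 0, 0, 0, 0, 0]}}

```text
time: 4.25
position: [0.6348, -0.1718, 0.1593]
ee_rot: [3.129, -0.274, 0.003]
contact_force: [-7.1, 2.5, 25.3]
width: 0.005
gripper_force: 12.6
```

>>> {"method": "apply_moves", "body": {"travel": [[0, 0, -0.5], [0, 0, -1.5], [0, 0, -4.5], [0, 0, -8], [-4, 0, -9], [-8, 0.1, -9], [-11.9, 0.1, -9], [-11.9, 0.1, -9], [-11.9, 0.1, -9], [-11.9, 0.1, -9]], "angular": [[0, 0, 0], [0, 0, 0], [0, 0, 0], [0, 0, 0], [0, 0, 0], [0, 0, 0], [0, 0, 0], [0, 0, 0], [0, 0, 0], [0, 0, 0]], "hand": [0, 0, 0, 0, 10, 30, 50, 50, 50, 50]}}

```text
time: 5.25
position: [0.5185, -0.1522, 0.2468]
ee_rot: [3.13, -0.273, 0.002]
contact_force: [0.6, 1.7, 0.4]
width: 0.467
gripper_force: 0.0
```

```bash
python3 - <<'E'
from h import *
from cell import env
s,c=wrist(env);pickle.dump((s,c),open("w3.pkl","wb"));print(s["position"],s["ee_rot"],s["width"],s["contact_force"])
print(proj(c,[[.518,-.1525,.111],[.5407,-.1567,.111],[.6345,-.1723,.167],[.6345,-.1723,.159]]))
a=cv2.resize(c["color"][:250,200:460,::-1],None,fx=2.4,fy=2.4,interpolation=cv2.INTER_CUBIC)
cv2.imwrite("pics/w3.png",a)
E
```

```text
[ 0.51849144 -0.15221261  0.24678103] [ 3.12967753e+00 -2.73045308e-01  1.62793106e-03] 0.46666229543775295 [0.57335033 1.68532767 0.41150937]
[[316.87499732 189.28972203]
 [317.14646563 162.42811336]
 [316.2771584   23.89123436]
 [316.25653048  26.77740576]]
```

View pics/w3.png

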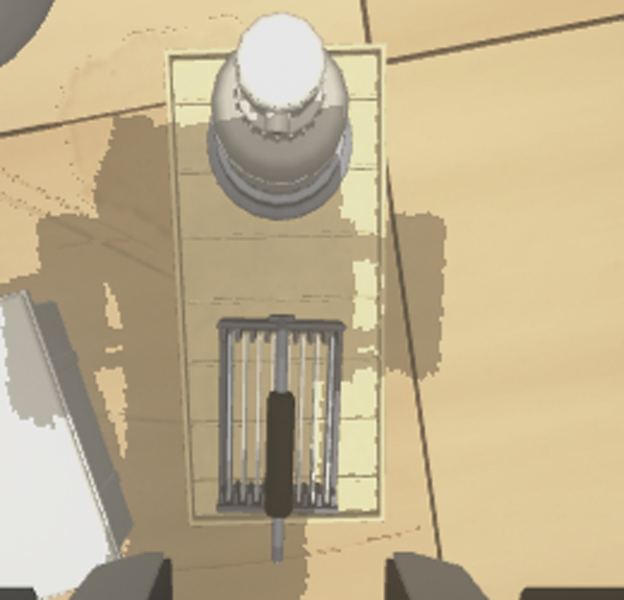

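The black grip is centred at (281,454) in the crop, matching the prediction to within a pixel, and it's turned about 1.5° from the tool. The nozzle is back up at (280,62). I'll descend and grip.

>>> {"method": "apply_moves", "body": {"travel": [[0, 0, 3], [0, 0, 6], [0, 0, 9], [0, 0, 12], [0, 0, 14], [0, 0, 15.5], [0, 0, 16.2], [0, 0, 16.2], [0, 0, 16.2], [0, 0, 16.2]], "angular": [[0, 0, 1.3], [0, 0, 1.3], [0, 0, 1.3], [0, 0, 1.3], [0, 0, 1.3], [0, 0, 1.3], [0, 0, 1.3], [0, 0, 1.3], [0, 0, 1.3], [0, 0, 1.3]], "hand": [50, 50, 50, 50, 50, 50, 50, 50, 40, 30]}}

```text
time: 6.3
position: [0.5179, -0.1522, 0.0853]
ee_rot: [3.126, -0.309, 0.002]
contact_force: [-0.3, -0.3, 0.7]
width: 0.376
gripper_force: 0.0
```

>>> {"method": "apply_moves", "body": {"travel": [[0, 0, 0], [0, 0, 0], [0, 0, 0], [0, 0, 0], [0, 0, 0], [0, 0, 0], [0, 0, 0], [0, 0, 0], [0, 0, 0], [0, 0, 0]], "angular": [[0, 0, 0], [0, 0, 0], [0, 0, 0], [0, 0, 0], [0, 0, 0], [0, 0, 0], [0, 0, 0], [0, 0, 0], [0, 0, 0], [0, 0, 0]], "hand": [25, 20, 15, 10, 5, 0, 0, 0, 0, 0], "grip_force": 25}}

```text
time: 7.3
position: [0.5172, -0.1523, 0.0847]
ee_rot: [3.126, -0.309, 0.0]
contact_force: [-0.9, -2.0, 4.6]
width: 0.105
gripper_force: 25.0
```

>>> {"method": "apply_moves", "body": {"travel": [[0, 0, -0.5], [0, 0, -1.2], [0, 0, -2.2], [0, 0, -3.6], [0, 0, -5.4], [0, 0, -7.5], [0, 0, -9.8], [0, 0, -11.8], [0, 0, -13.2], [0, 0, -13.8]], "angular": [[0, 0, 0], [0, 0, 0], [0, 0, 0], [0, 0, 0], [0, 0, 0], [0, 0, 0], [0, 0, 0], [0, 0, 0], [0, 0, 0], [0, 0, 0]], "hand": [0, 0, 0, 0, 0, 0, 0, 0, 0, 0]}}

```text
time: 8.3
position: [0.5176, -0.1521, 0.2246]
ee_rot: [3.126, -0.309, 0.004]
contact_force: [0.9, -0.2, -1.3]
width: 0.106
gripper_force: 25.0
```

>>> {"method": "apply_moves", "body": {"travel": [[0, -0.1, 0], [-0.1, -0.5, 0], [-0.3, -1.1, 0], [-0.5, -2.0, 0], [-0.8, -3.2, 0], [-1.1, -4.6, 0], [-1.5, -6.3, 0], [-2.0, -8.2, 0], [-2.5, -10.3, 0], [-3.0, -12.5, 0]], "angular": [[0, 0, 0], [0, 0, 0], [0, 0, 0], [0, 0, 0], [0, 0, 0], [0, 0, 0], [0, 0, 0], [0, 0, 0], [0, 0, 0], [0, 0, 0]], "hand": [0, 0, 0, 0, 0, 0, 0, 0, 0, 0]}}

```text
time: 9.3
position: [0.5119, -0.0217, 0.2225]
ee_rot: [-3.126, 0.308, 0.0]
contact_force: [0.2, 0.3, -2.8]
width: 0.104
gripper_force: 25.0
```

>>> {"method": "apply_moves", "body": {"travel": [[-0.5, -2.2, 0], [-1.0, -4.3, 0], [-1.5, -6.2, 0], [-2.0, -8.0, 0], [-2.3, -9.5, 0], [-2.6, -10.8, 0], [-2.8, -11.8, 0], [-2.95, -12.5, 0], [-3.05, -12.9, 0], [-3.07, -13.0, 0]], "angular": [[0, 0, 0], [0, 0, 0], [0, 0, 0], [0, 0, -0.2], [0, 0, -0.4], [0, 0, -0.6], [0, 0, -0.8], [0, 0, -1], [0, 0, -1.2], [0, 0, -1.3]], "hand": [0, 0, 0, 0, 0, 0, 0, 0, 0, 0]}}

```text
time: 10.3
position: [0.5076, 0.11, 0.2226]
ee_rot: [3.13, -0.273, -0.0]
contact_force: [0.4, 0.3, -2.9]
width: 0.104
gripper_force: 25.0
```

```bash
python3 - <<'E'
from h import *
from cell import env
s,c=wrist(env);pickle.dump((s,c),open("w4.pkl","wb"));print(s["position"],s["ee_rot"],s["width"],s["contact_force"])
a=cv2.resize(c["color"][60:250,195:445,::-1],None,fx=3,fy=3,interpolation=cv2.INTER_CUBIC)
cv2.imwrite("pics/w4.png",a)
E
```

```text
[0.50759114 0.10995861 0.22255331] [ 3.12962316e+00 -2.73038482e-01 -1.29992595e-04] 0.10442933806220078 [ 0.4417192   0.28759439 -2.8971741 ]
```

View pics/w4.png

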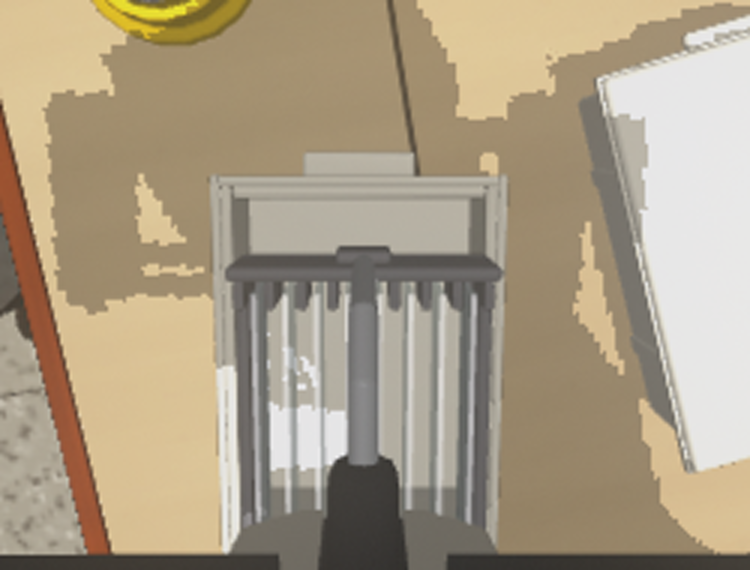

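The rack hangs level over the dish. In the crop, the far rim runs from (210,177) to (506,177), the rim sides go down to (225,550) and (497,550), and the rack's far edge runs from (228,268) to (501,268).

```bash
python3 - <<'E'
from h import *
s,c=pickle.load(open("w4.pkl","rb"))
A=lambda a:np.atleast_2d(a)/3+[194.67,59.67]
Rt=R.from_rotvec(s["ee_rot"]).as_matrix()
def T(n,a,z):
    p=(plane(c,A(a),z)-s["position"])@Rt;print(n,(p[:,:2]*100).round(2).tolist()) # tool cm
T("far",[(210,177),(506,177)],.06)
T("left",[(210,177),(225,550)],.06);T("right",[(506,177),(497,550)],.06)
zr=s["position"][2]-.083
T("rackfar",[(228,270),(501,270)],zr+.031)
T("grip",[(330,460),(396,460)],zr+.109)
T("lug",[(305,153),(414,153)],.052)
# top view, sub-pixel rim from stored picture
E
```

```text
far [[5.78, -4.6], [5.78, 4.17]]
left [[5.78, -4.6], [-5.95, -4.51]]
right [[5.78, 4.17], [-5.95, 4.25]]
rackfar [[4.21, -2.77], [4.21, 2.7]]
grip [[2.5, -0.51], [2.5, 0.37]]
lug [[6.47, -1.82], [6.47, 1.47]]
```

>>> {"method": "apply_moves", "body": {"travel": [[0, -0.05, 0.5], [0, -0.13, 1.3], [0, -0.13, 2.3], [0, -0.13, 3.4], [0, -0.13, 4.5], [0, -0.13, 5.5], [0, -0.13, 6.2], [0, -0.13, 6.7], [0, -0.13, 6.9], [0, -0.13, 6.9]], "angular": [[0, 0, -0.2], [0, 0, -0.2], [0, 0, -0.2], [0, 0, -0.2], [0, 0, -0.2], [0, 0, -0.2], [0, 0, -0.2], [0, 0, -0.2], [0, 0, -0.2], [0, 0, -0.2]], "hand": [0, 0, 0, 0, 0, 0, 0, 0, 0, 0]}}

```text
time: 11.35
position: [0.5078, 0.1111, 0.1534]
ee_rot: [3.13, -0.268, -0.0]
contact_force: [-1.2, 0.1, -2.2]
width: 0.108
gripper_force: 25.0
```

```bash
python3 - <<'E'
from h import *
from cell import env
s,c=wrist(env);pickle.dump((s,c),open("w5.pkl","wb"));print(s["position"],s["ee_rot"],s["width"],s["contact_force"])
d=env.camera("scene");pickle.dump(d,open("s5.pkl","wb"))
a=cv2.resize(c["color"][60:250,195:445,::-1],None,fx=2.2,fy=2.2,interpolation=cv2.INTER_CUBIC)
b=cv2.resize(d["color"][160:290,205:305,::-1],None,fx=4.4,fy=4.4,interpolation=cv2.INTER_CUBIC)
e=np.zeros((598,800,3),np.uint8);e[:572,:440]=b;a=cv2.resize(a,(360,274));e[:274,440:]=a
cv2.imwrite("pics/w5.png",e)
E
```

```text
[0.50779231 0.1111145  0.15344384] [ 3.13005477e+00 -2.67917787e-01 -3.67695557e-04] 0.10812031994355092 [-1.1554769   0.10398072 -2.17751055]
```

View pics/w5.png

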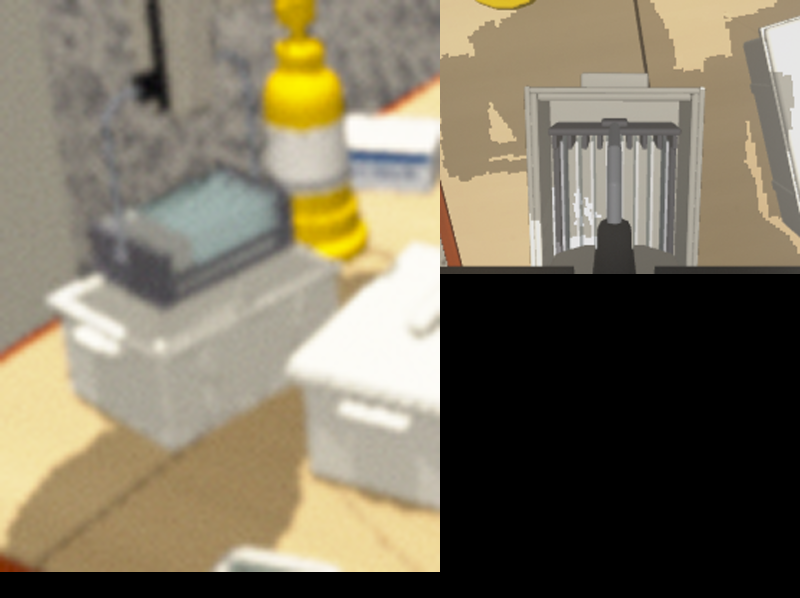

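The rack hangs level above the rim and looks square with the dish. In the scene crop, its near lower corner is at (165,305) and the rim's near corner at (165,347). In the wrist inset, the rack edge runs from (549,128) to (681,128) and the rim from (527,88) to (704,88).

```bash
python3 - <<'E'
from h import *
s,c=pickle.load(open("w5.pkl","rb"));d=pickle.load(open("s5.pkl","rb"))
p=s["position"];Rt=R.from_rotvec(s["ee_rot"]).as_matrix()
P=lambda x,y,z:p+Rt@[x,y,0]+[0,0,z-p[2]]
crop=lambda q:((q-[205,160])*4.4).round(0)
# near corners (x tool -), right (y+)
for z in(.06,.065,.07,.075):print("rack corner",z,crop(proj(d,P(-.043,.028,z))),crop(proj(d,P(-.043,-.028,z))))
print("rim corner",crop(proj(d,P(-.057,.042,.06))),crop(proj(d,P(-.057,-.042,.06))),crop(proj(d,P(.057,.042,.06))))
A=lambda a:(np.atleast_2d(a)-[440,0])/1.44+[194.8,59.8]
for n,a,z in(("rim",[(527,88),(704,88)],.06),("rimlow",[(531,260),(699,260)],.06),("rack",[(549,129),(681,129)],.101),("lug",[(582,74),(648,74)],.052)):
    print(n,((plane(c,A(a),z)-p)@Rt*100)[:,:2].round(2).tolist())
E
```

```text
rack corner 0.06 [[163. 327.]] [[ 93. 289.]]
rack corner 0.065 [[162. 318.]] [[ 92. 280.]]
rack corner 0.07 [[161. 309.]] [[ 90. 272.]]
rack corner 0.075 [[160. 300.]] [[ 89. 263.]]
rim corner [[158. 349.]] [[ 53. 291.]] [[333. 256.]]
rim [[5.78, -4.31], [5.78, 4.32]]
rimlow [[-3.11, -4.46], [-3.11, 4.43]]
rack [[4.22, -2.79], [4.22, 2.73]]
lug [[6.44, -1.67], [6.44, 1.63]]
```

Centred to within about 1 mm, square, and about 1 cm above the rim, so I'm handing it in.

```bash
python3 -c "
from cell import env
print(env.sign_off())"
```

```text
the job is handed in; nothing more can be done
None
```

I pressed the fixative pump fully down and let it spring back. The arm now holds the rack upright about 1 cm above the open dish's rim, centred to about 1–2 mm and square with it, and the job was handed in at about 11.5 s; its verdict wasn't shown.

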